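Tap the beeswax cake out of its mould

ROBOT

A 6-joint arm with a two-finger parallel gripper is mounted at the origin on a cart in front of the work surface, level with it; the furniture and walls round the work are solid. World frame = base frame: x ahead of the robot, y to its left, z up, the work surface at z = 0. Lengths are in m, angles in rad, forces in N, time in s.
With the tool pointing down it reaches from about 0.375 to 0.9 m from the base axis. Payload 3.1 kg.
Tool frame: the origin (TCP) lies at the very end of the fingers, on their centre line; the grasp point (between the pads) lies 19 mm behind it (manip.pinch_z is the distance from the TCP to the grasp point, in m); z points along the fingers, y is the line along which they close (so a half turn about z gives the same grasp; the last joint's range is limited). The gripper opens to 85 mm and grips with 20 to 120 N. Pads are 22 mm wide; open, the fingers measure 114 mm over their backs; the gripper's body (76 mm by 85 mm) begins 54 mm behind the grasp point. The pads swing forward as they close: fully open they stand 13 mm farther back than shut.
Start: joints at [-1.308, 0.527, 1.433, -0, 1.181, -0.178], TCP at [0.267, -0.565, 0.231] pointing down, gripper open.
Joint ranges: [-3.08, 3.08], [-0.75, 2.2], [0.22, 2.44], [-1.43, 4.57], [0, 2.65], [-2.85, 2.85]. Speed limits (rad/s): [2.79, 2.79, 3.14, 3.14, 3.14, 3.14].

INTERFACE

Orientations are given as a unit quaternion [x, y, z, w].
In Python, from station import manip gives the robot as it stands.
- The arm moves only by the tool servo_tool, never from a script. Its argument "commands" is one flat list of numbers, 7 for each row, row after row: the shift along the tool's x, y, z each as a share of 500 mm, from -1 to 1, then the turn, a rotation vector about the tool's x, y, z each as a share of 360 degrees, from -1 to 1, then the opening, from -1 (shut) to 1 (fully open). In form: [dx, dy, dz, rx, ry, rz, claw, dx, dy, dz, rx, ry, rz, claw, ...]. A call has 1 to 12 rows; each row shifts and turns the commanded pose from where the row before left it, along the tool's axes as they then stand; what a row does not reach is not made up. A row lasts 1/12 s, in which the tool goes at most 41.7 mm and 7.16 degrees, less where a joint would pass 70% of its speed; a pose out of reach is approached as far as the arm can. A call with a number of a shift or a turn outside -1 to 1 is refused whole. A call with a gripper value outside its range is refused whole. The fingers move at their own pace and stop on an object; "force" is the grip in N (left out, the last holds). Time passes only in rows, so rows that do not move let the fingers close. It gives the time, the measured TCP pose, the force, the opening and the grip force at its end, in the units of the state.
- manip.sense(): the state, without advancing time (a new reading comes with each control period).
- manip.snapshot(name): name is "scene" or "top"; returns a dict with "img" (400x640x3 uint8, red, green, blue), "mtx" (3x3 intrinsics, pixels), "distortion" ([k1, k2, p1, p2, k3] as OpenCV has them; the pictures are not rectified), "world_to_cam" (4x4, takes a point from world to camera coordinates). Camera axes: x right, y up, looking along -z (the intrinsics and any distortion apply to the point x, -y, -z); pixel columns grow to the right and rows downward; lengths in m; the calibration is good to about 2 mm. A picture is of the moment at which its call begins. There is no depth.
- manip.sign_off(): hands the job in; it is judged then, once.
Trained networks look in a picture, given as the dict that the camera call returned (one of the last four; its "shot" number tells which), for a name from the list of things; names that differ only in an ending like _2 or _b are one class to them, and where a whole thing is asked for, a point or a joint stands for the part that bears it (a point fixed in the world has none). Each returns a list of dicts, best first, with "conf" (0 to 1); they miss things now and then, are a little off and sometimes report something else, mostly with a low value. They report only what shows in the picture. A call takes as long as a camera call.
- manip.look_for(picture, query): "box" ([left, top, width, height] in pixels, round what is visible of it).
- manip.silhouettes(picture, query): "pixels" (400x640 bool, what is visible of it) and "box" ([left, top, width, height] in pixels, round what is visible of it).
The state is a dict: "t": time; "q": joint angles; "qd": joint speeds; "tau": joint torques, N m; "tcp_pos": TCP position; "tool_rot": TCP orientation; "force": force on the tool from outside, world axes, zero at the start; "ft_torque": the same for the moment, N m; "finger_gap": opening from 0.0 (shut) to 1.0 (fully open); "gripper_force": force on a finger pad.
Only numpy, scipy, OpenCV 4.12 (cv2) and the standard library are available. Lean on these libraries where they do the work, as an engineer would, in place of code of your own. Each camera call takes 0.05 s, during which the arm holds its last target. There are 200 camera calls.

TASK

A cake of beeswax is stuck in the white mould with the blue handle. Hold that mould upside down over the wooden tray and tap its rim on the tray until the cake drops out into the tray, then stand the empty mould mouth-down on the tablecloth beside the tray and let go. Leave the empty mould with the yellow handle where it is.

Things in the scene. Friction and masses are not known exactly. Their poses are not given: they have to be found in the camera images.
- mould_grip (a point): On the handle's axis of the BLUE-handled mould (holds the cake): white head 64x64 mm, 34 mm deep, square rubber handle 24 mm, 68 mm long, on the middle of its back; 70 g. It lies on a flat of the head, axis 32 mm up. Point: 28 mm behind the head, 40 mm from the handle's end, 62 mm behind the mouth. x: along the handle out of the mouth (starts level, to the robot's right), z: up at start.
- mould_mouth (a point): Centre of that mould's mouth, in the plane of its flat rim; same axes, x straight down = upside down (stands on its rim). Cavity 38 mm across, 20 mm deep. A sprung pad pinches the cake at the cavity floor: turning over alone does not free it. Each brisk tap of the rim on the tray floor (0.1 m/s or more) shifts it a few mm; after one to four taps it drops out under the mould.
- beeswax_mid (a point): Centre of the cake of beeswax, an amber disc 36 mm across and 12 mm thick, 20 g. At the start it sits on the floor of the blue mould's cavity, 14 mm inside the mouth. z is the disc's axis.
- tray: Shallow square wooden tray with a cork floor, 130 x 130 mm outside and 16 mm high, walls 7 mm thick, floor 7 mm above the cloth; fixed to the table. Origin: centre of its underside, on the cloth; x and y run along its sides, z up.
- spare_mould_grip (a point): Middle of the grip of the YELLOW-handled mould, the same in shape and size as the blue one and lying in the same way, but empty. Bystander, to be left alone. Same axes as mould_grip.

How it is judged:
On the way, in this order (a step that is already met when the one before it is completed fails the run):
1. the blue-handled mould is held mouth-down over the tray with the cake still in it (angle between mould_mouth's own x axis and vertical above 2.6 rad and horizontal distance between mould_mouth and tray below 0.065 m and height (world z) of mould_mouth above 0.02 m and distance between beeswax_mid and mould_mouth below 0.02 m), for 0.1 s.
2. the upturned mould is tapped on the tray (angle between mould_mouth's own x axis and vertical above 2.6 rad and contact force between mould and tray above 1.5 N).
At the end, for the whole second after the job is handed in: The beeswax cake lies at rest in the tray (its centre inside the walls, less than 30 mm above the cloth); the blue-handled mould stands at rest mouth-down on the tablecloth (within about 10 degrees of straight, rim no more than 15 mm above the cloth), not touching the tray (x of beeswax_mid in the frame of tray between -0.058 and 0.058 m and y of beeswax_mid in the frame of tray between -0.058 and 0.058 m and height (world z) of beeswax_mid below 0.03 m and linear speed of each of beeswax, mould below 0.02 m/s and angle between mould_mouth's own x axis and vertical above 2.95 rad and height (world z) of mould_mouth below 0.015 m and contact force between mould and tray below 0.05 N).
It fails at once if the yellow-handled mould is pushed more than 30 mm from its place (distance of spare_mould_grip from where it was at the start of the episode above 0.03 m).
It also fails if it takes over 54 s, if anything falls off the work surface, if the arm or the gripper's body presses on something with over 40 N, if the wrist force passes 120 N, or if a joint passes its speed limit or range.

## Working session

There is one attempt and no reset: what is moved stays moved. The work goes in short steps, Python scripts to look and compute and a tool call to move; the robot and the scene stay as the last step left them, time stands still between calls to the robot, and variables do not carry over. Pictures are saved under pics/ and viewed, at most 10 in all, crops included, and the job is handed in when it is done.

Besides the shell and the picture viewer there is one more tool, called after ">>>" by a JSON object that holds its "api" and its "payload". servo_tool: Moves the arm, as the interface text tells. Its arguments: {"type":"object","properties":{"commands":{"type":"array"},"force":{"type":"number"}},"required":["commands"]}

```bash
mkdir -p pics; cat > h.py <<'E'
import numpy as np,cv2
from station import manip
def px2w(s,uv,z):
    p=np.array(uv,float).reshape(-1,1,2)
    n=cv2.undistortPoints(p,np.array(s["mtx"],float),np.array(s["distortion"],float)).reshape(-1,2)
    T=np.array(s["world_to_cam"]);R=T[:3,:3];c=-R.T@T[:3,3]
    d=np.c_[n[:,0],-n[:,1],-np.ones(len(n))]@R
    return c+d*((z-c[2])/d[:,2])[:,None]
E
python3 - <<'E'
from h import *
st=manip.sense();print(st)
for n in("top","scene"):
    s=manip.snapshot(n);cv2.imwrite(f"pics/{n}0.png",s["img"][:,:,::-1])
    T=np.array(s["world_to_cam"]);print(n,-T[:3,:3].T@T[:3,3])
    for q in("mould_grip","mould_mouth","tray","spare_mould_grip","beeswax_mid"):
        for d in manip.silhouettes(s,q)[:3]:
            m=d["pixels"].astype(np.uint8);r=cv2.minAreaRect(cv2.findNonZero(m));print(n,q,round(d["conf"],2),d["box"],r,px2w(s,cv2.boxPoints(r),0.03)[:,:2].round(3).tolist() if n=="top" else "")
E
```

```text
{'t': 0.0, 'q': array([-1.30850403e+00,  5.28468066e-01,  1.43389509e+00,  1.80465111e-05,
        1.18140884e+00, -1.78469486e-01]), 'qd': array([-0.00032086, -0.00011476,  0.00114545, -0.00054086,  0.00150941,
        0.00114298]), 'tau': array([-3.82456419e-04, -4.42351985e+01, -1.78028226e+01, -1.35532564e-04,
        8.36666557e-03,  3.28148900e-06]), 'tcp_pos': array([ 0.26650316, -0.56454321,  0.23033475]), 'tool_rot': array([ 9.75814428e-01,  2.18597838e-01, -3.73196452e-05, -1.08906600e-03]), 'force': array([-0.17078314,  0.19072292, -0.28804158]), 'ft_torque': array([-0.01159343,  0.01406205, -0.0242162 ]), 'gripper_force': 0.0, 'finger_gap': 0.9953570324396137}
top [0.37004825 0.03040856 0.9027338 ]
top mould_grip 0.89 [210.5, 197.3, 44.8, 30.2] ((232.0, 212.0), (30.0, 46.0), 90.0) [[0.532, 0.299], [0.534, 0.186], [0.46, 0.183], [0.458, 0.295]]
top mould_mouth 0.58 [206.6, 199.3, 46.1, 29.2] ((231.5, 213.0), (30.0, 45.0), 90.0) [[0.53, 0.299], [0.531, 0.188], [0.457, 0.185], [0.456, 0.295]]
top tray 0.97 [300.5, 193.6, 57.7, 54.9] ((328.1585388183594, 220.4268341064453), (
[... 362 characters left out ...]
19  0.70329227]
scene mould_grip 0.98 [256.4, 169.4, 31.8, 24.6] ((272.2134094238281, 181.42074584960938), (25.6201171875, 31.031261444091797), 83.6598129272461) 
scene mould_mouth 0.58 [256.4, 164.1, 33.1, 35.1] ((272.77264404296875, 181.48411560058594), (27.09685707092285, 31.54707145690918), 81.46923065185547) 
scene tray 0.9 [288.6, 196.8, 63.1, 33.4] ((319.4895935058594, 214.525146484375), (57.87397003173828, 32.254947662353516), 22.380136489868164) 
scene spare_mould_grip 0.95 [370.8, 242.5, 48.2, 41.9] ((393.8077087402344, 260.4615478515625), (46.87175750732422, 37.85041809082031), 11.309932708740234) 
scene beeswax_mid 0.48 [277.4, 175.9, 1.2, 14.6] ((279.0, 182.0), (8.0, 4.0), 90.0)
```

```bash
python3 - <<'E'
import cv2
a=cv2.imread("pics/top0.png");b=cv2.imread("pics/scene0.png")
c=cv2.resize(a[170:280,180:500],(800,275),interpolation=2);d=cv2.resize(b[140:300,220:440],(800,582),interpolation=2)[:325]
cv2.imwrite("pics/c0.png",cv2.vconcat([c,d]))
E
```

```text
(no output)
```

View pics/c0.png

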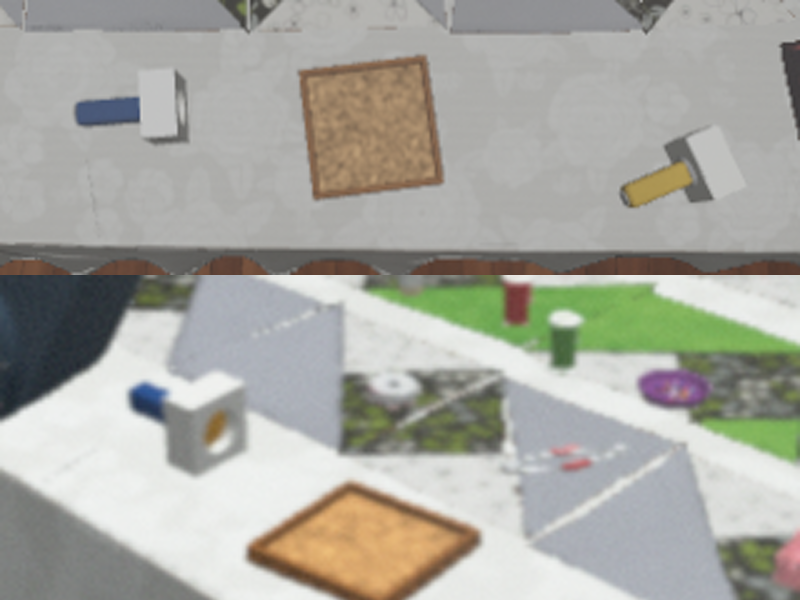

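View pics/top0.png

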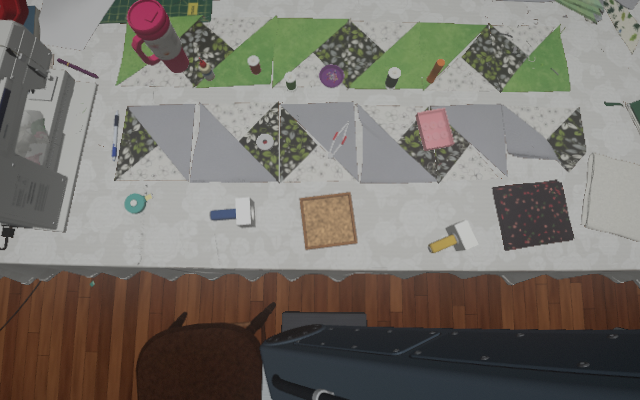

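The top view shows the blue mould's head at about px (242,212) and its handle at (222,214). The tray is at (328,220) and the yellow mould at (450,240). The cake shows amber inside the blue mould's mouth.

```bash
python3 - <<'E'
from h import *
s=manip.snapshot("top");i=s["img"].astype(int)
m=((i[:,:,2]-i[:,:,0]>40)&(np.arange(640)[None]>195)&(np.arange(640)[None]<245)&(np.arange(400)[:,None]>195)&(np.arange(400)[:,None]<232)).astype(np.uint8)
p=cv2.findNonZero(m);r=cv2.minAreaRect(p);print(len(p),r)
print(px2w(s,cv2.boxPoints(r),0.044).round(3).tolist())
u=p.reshape(-1,2);L=u[u[:,0]<214].mean(0);R=u[u[:,0]>229].mean(0);print(L,R,px2w(s,[L,R,[180+139/2.5,170+110/2.5]],0.042).round(3).tolist())
print("head top",px2w(s,[[180+x/2.5,170+y/2.5] for x,y in((139,70),(173,68),(180,136),(143,138))],0.064).round(3).tolist())
d=manip.silhouettes(s,"tray")[0]["pixels"].astype(np.uint8);r=cv2.minAreaRect(cv2.findNonZero(d));b=px2w(s,cv2.boxPoints(r),0.012);print("tray",b.round(3).tolist(),b.mean(0))
E
```

```text
184 ((222.8882293701172, 213.5470428466797), (7.516257286071777, 24.236095428466797), 85.60128784179688)
[[0.496, 0.289, 0.044], [0.501, 0.231, 0.044], [0.483, 0.229, 0.044], [0.478, 0.287, 0.044]]
[212.09090909 214.5       ] [232.36585366 212.95121951] [[0.487, 0.286, 0.042], [0.492, 0.237, 0.042], [0.489, 0.229, 0.042]]
head top [[0.524, 0.226, 0.064], [0.527, 0.193, 0.064], [0.462, 0.184, 0.064], [0.46, 0.219, 0.064]]
tray [[0.536, 0.08, 0.012], [0.555, -0.052, 0.012], [0.424, -0.068, 0.012], [0.406, 0.061, 0.012]] [0.48021959 0.00517089 0.012     ]
```

>>> {"api": "servo_tool", "payload": {"commands": [0.07,0,0,0,0,0.019,1,0.07,0,0,0,0,0.019,1]}}

```text
t: 0.87
tcp_pos: [0.3305, -0.5395, 0.2313]
tool_rot: [0.995, 0.096, -0.0, -0.0]
force: [-0.9, -0.6, -0.2]
finger_gap: 0.997
gripper_force: 0.0
```

```bash
cat >> h.py <<'E'
from scipy.spatial.transform import Rotation as Ro,Slerp
def plan(p0,R0,p1,R1,n,claw):
    S=Slerp([0,1],Ro.concatenate([R0,R1]));out=[];p,R=np.array(p0),R0
    for k in range(1,n+1):
        q=np.array(p0)+(np.array(p1)-p0)*k/n;Q=S(k/n)
        v=np.r_[R.inv().apply(q-p)/.5,(R.inv()*Q).as_rotvec()/(2*np.pi)].round(4)
        out.append([*v.tolist(),claw]);p=p+R.apply(v[:3]*.5);R=R*Ro.from_rotvec(v[3:]*2*np.pi)
    print("\n".join(", ".join(f"{x:g}" for x in r)+"," for r in out));print("max",.5*max(np.linalg.norm(r[:3]) for r in out),360*max(np.linalg.norm(r[3:6]) for r in out))
    return p,R
def frame(xa,tilt):  # tool x heading (deg), z down, then ry tilt deg
    a=np.radians(xa);X=np.array([np.cos(a),np.sin(a),0]);Z=np.array([0,0,-1.])
    return Ro.from_matrix(np.c_[X,np.cross(Z,X),Z])*Ro.from_euler('y',tilt,degrees=True)
def now():
    s=manip.sense();return s["tcp_pos"],Ro.from_quat(s["tool_rot"])
E
python3 - <<'E'
from h import *
p,R=now();p,R=plan(p,R,[.47,-.1,.23],frame(95.4,0),12,1)
T=frame(95.4,-25);d=T.as_matrix()[:,2];print(d)
p,R=plan(p,R,np.array([.4901,.2424,.0148])-.1*d,T,12,1)
E
```

```text
0.0368, -0.0675, 0.0002, -0, -0, -0.0195, 1,
0.0448, -0.0624, 0.0003, -0, -0, -0.0196, 1,
0.0521, -0.0565, 0.0002, -0, -0, -0.0195, 1,
0.0586, -0.0497, 0.0003, -0, -0, -0.0195, 1,
0.0643, -0.0421, 0.0002, -0, -0, -0.0196, 1,
0.0689, -0.034, 0.0003, -0, -0, -0.0195, 1,
0.0726, -0.0252, 0.0002, -0, -0, -0.0195, 1,
0.0751, -0.0162, 0.0003, -0.0001, -0, -0.0196, 1,
0.0765, -0.0069, 0.0002, 0, -0, -0.0195, 1,
0.0768, 0.0026, 0.0003, 0, -0, -0.0195, 1,
0.0759, 0.0119, 0.0002, 0, -0, -0.0196, 1,
0.0739, 0.0212, 0.0003, 0, -0, -0.0195, 1,
max 0.03844066856858762 7.056091836137055
[ 0.03977189 -0.42074267 -0.90630779]
0.0635, 0.0087, 0.0208, 0, -0.0058, -0, 1,
0.0643, 0.0087, 0.0184, 0, -0.0058, -0, 1,
0.0649, 0.0087, 0.0161, 0, -0.0058, -0, 1,
0.0654, 0.0087, 0.0137, 0, -0.0058, -0, 1,
0.0659, 0.0087, 0.0113, 0, -0.0057, -0, 1,
0.0662, 0.0087, 0.009, 0, -0.0058, -0, 1,
0.0666, 0.0087, 0.0065, 0, -0.0058, -0, 1,
0.0667, 0.0087, 0.0041, 0, -0.0058, -0, 1,
0.0668, 0.0087, 0.0017, 0, -0.0058, -0, 1,
0.0669, 0.0087, -0.0007, 0, -0.0058, -0, 1,
0.0667, 0.0087, -0.0032, 0, -0.0058, -0, 1,
0.0666, 0.0087, -0.0057, 0, -0.0058, -0, 1,
max 0.03373981327749162 2.088
```

>>> {"api": "servo_tool", "payload": {"commands": [0.037,-0.068,0,0,0,-0.0195,1,0.045,-0.062,0,0,0,-0.0195,1,0.052,-0.056,0,0,0,-0.0195,1,0.059,-0.05,0,0,0,-0.0195,1,0.064,-0.042,0,0,0,-0.0195,1,0.069,-0.034,0,0,0,-0.0195,1,0.073,-0.025,0,0,0,-0.0195,1,0.075,-0.016,0,0,0,-0.0195,1,0.076,-0.007,0,0,0,-0.0195,1,0.077,0.003,0,0,0,-0.0195,1,0.076,0.012,0,0,0,-0.0195,1,0.074,0.021,0,0,0,-0.0195,1]}}

```text
t: 1.87
tcp_pos: [0.4682, -0.0969, 0.2317]
tool_rot: [0.668, 0.744, 0.0, 0.0]
force: [0.4, -0.4, 0.3]
finger_gap: 0.999
gripper_force: 0.0
```

>>> {"api": "servo_tool", "payload": {"commands": [0.064,0.009,0.02,0,-0.0058,0,1,0.064,0.009,0.018,0,-0.0058,0,1,0.065,0.009,0.016,0,-0.0058,0,1,0.065,0.009,0.014,0,-0.0058,0,1,0.066,0.009,0.011,0,-0.0058,0,1,0.066,0.009,0.009,0,-0.0058,0,1,0.067,0.009,0.006,0,-0.0058,0,1,0.067,0.009,0.004,0,-0.0058,0,1,0.067,0.009,0.002,0,-0.0058,0,1,0.067,0.009,-0.001,0,-0.0058,0,1,0.067,0.009,-0.003,0,-0.0058,0,1,0.067,0.009,-0.006,0,-0.0058,0,1]}}

```text
t: 2.87
tcp_pos: [0.4828, 0.2888, 0.1069]
tool_rot: [0.654, 0.724, -0.146, 0.162]
force: [0.5, -0.0, 1.0]
finger_gap: 1.002
gripper_force: 0.0
```

```bash
python3 - <<'E'
from h import *
s=manip.snapshot("scene");i=s["img"];cv2.imwrite("pics/s1.png",cv2.resize(i[100:250,180:380],(800,600),interpolation=2)[:,:,::-1])
p,R=now();print(p,R.as_euler('xyz',degrees=True),manip.sense()["q"])
T=frame(95.4,-25);plan(p,R,[.4901,.2424,.0148],T,4,1)
E
```

```text
[0.48295209 0.29595259 0.10369362] [179.82820718  24.83410445  96.06507122] [ 0.55286996  0.73095095  1.53730709 -0.43845219  1.10873227  0.69094699]
-0.0058, 0.0006, 0.0517, 0.0003, -0.0001, 0.0004, 1,
-0.0058, 0.0007, 0.0517, 0.0003, -0.0001, 0.0004, 1,
-0.0058, 0.0007, 0.0516, 0.0003, -0.0001, 0.0005, 1,
-0.0058, 0.001, 0.0517, 0.0004, -0.0002, 0.0004, 1,
max 0.026016965618611252 0.21599999999999997
```

View pics/s1.png

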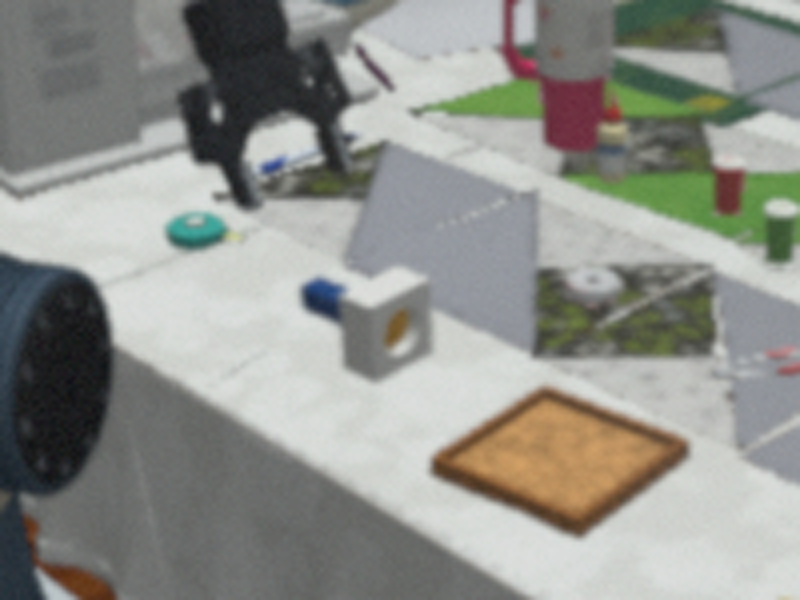

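The gripper is above and behind the handle at crop px (270,100), lined up with the blue handle at (320,297). I'll descend and grip.

>>> {"api": "servo_tool", "payload": {"commands": [-0.006,0.0007,0.052,0.0003,0,0.0004,1,-0.006,0.0007,0.052,0.0003,0,0.0004,1,-0.006,0.0007,0.052,0.0003,0,0.0004,1,-0.005,0.0007,0.051,0.0003,0,0.0004,1,0,0,0,0,0,0,1,0,0,0,0,0,0,1]}}

```text
t: 3.42
tcp_pos: [0.4889, 0.2322, 0.0178]
tool_rot: [0.659, 0.72, -0.148, 0.159]
force: [-0.1, 0.9, 0.3]
finger_gap: 1.002
gripper_force: 0.0
```

>>> {"api": "servo_tool", "payload": {"commands": [0,0,0,0,0,0,-1,0,0,0,0,0,0,-1,0,0,0,0,0,0,-1,0,0,0,0,0,0,-1,0,0,0,0,0,0,-1,0,0,0,0,0,0,-1,0,0,0,0,0,0,-1,0,0,0,0,0,0,-1,0,0,0,0,0,0,-1,0,0,0,0,0,0,-1], "force": 70}}

```text
t: 4.25
tcp_pos: [0.49, 0.2338, 0.0195]
tool_rot: [0.659, 0.721, -0.146, 0.16]
force: [-0.8, 2.1, 5.9]
finger_gap: 0.269
gripper_force: 69.0
```

```bash
python3 - <<'E'
from h import *
s=manip.snapshot("scene");i=s["img"];cv2.imwrite("pics/s2.png",cv2.resize(i[130:220,220:340],(800,600),interpolation=2)[:,:,::-1])
p,R=now();print(p,R.as_euler('xyz',degrees=True))
T=frame(95.4,-25)
# lift, then carry + turn 90 about tool y with yaw towards outward
p,R=plan(p,R,[.47,.235,.14],T,4,-1)
E
```

```text
[0.4899438  0.23375782 0.01946921] [-179.96587201   25.01791869   95.15277299]
-0.0241, -0.0099, -0.0552, -0.0001, 0, -0.0002, -1,
-0.0241, -0.0099, -0.0553, -0.0001, 0, -0.0001, -1,
-0.0241, -0.0099, -0.0553, -0.0001, 0, -0.0002, -1,
-0.0241, -0.0099, -0.0552, -0.0001, 0, -0.0001, -1,
max 0.030565135366950366 0.08049844718999243
```

View pics/s2.png

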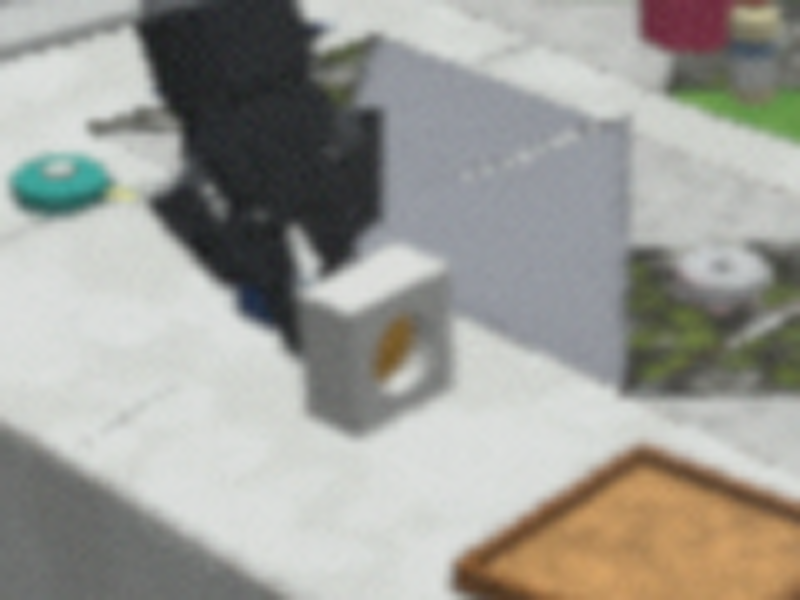

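The mould is gripped about 20 mm behind the head, and the cake is still in the cavity. Next I'll lift it and turn it over.

```bash
cat >> h.py <<'E'
# mouth in tool frame, from grasp
Rg=Ro.from_euler('xyz',[-179.966,25.018,95.153],degrees=True);pg=np.array([.4899,.2338,.0195])
MT=Rg.inv().apply(np.array([.4951,.1887,.032])-pg)
AX=Rg.inv().apply([.094,-.9956,0])
def tcp_for(mouth,R): return np.array(mouth)-R.apply(MT)
E
python3 - <<'E'
from h import *
print(MT,AX)
p,R=now();p,R=plan(p,R,[.48,.215,.16],frame(95.4,-25),4,-1)
T=frame(88,65);print(T.apply(AX));t=tcp_for([.480,.013,.07],T);print(t)
p,R=plan(p,R,t,T,15,-1)
E
```

```text
[-0.04641283  0.00113297  0.00786549] [-0.90619206  0.00445062  0.42290838]
-0.0378, -0.0058, -0.0599, -0.0001, 0, -0.0002, -1,
-0.0377, -0.0059, -0.0599, -0.0001, 0, -0.0001, -1,
-0.0378, -0.0058, -0.0599, -0.0001, 0, -0.0002, -1,
-0.0378, -0.0058, -0.06, -0.0001, 0, -0.0001, -1,
max 0.035575553403987964 0.08049844718999243
[ 4.45878965e-03  1.56324781e-04 -1.00001773e+00]
[0.47930349 0.02551828 0.11538841]
-0.0203, -0.0025, 0.016, -0.0005, 0.0166, 0.0014, -1,
-0.0218, -0.0023, 0.0138, -0.0005, 0.0167, 0.0015, -1,
-0.0232, -0.0022, 0.0115, -0.0006, 0.0166, 0.0014, -1,
-0.0243, -0.002, 0.009, -0.0005, 0.0167, 0.0014, -1,
-0.0251, -0.0017, 0.0063, -0.0005, 0.0166, 0.0015, -1,
-0.0256, -0.0016, 0.0037, -0.0005, 0.0167, 0.0014, -1,
-0.0259, -0.0014, 0.001, -0.0005, 0.0166, 0.0014, -1,
-0.0259, -0.0011, -0.0017, -0.0005, 0.0167, 0.0014, -1,
-0.0256, -0.0009, -0.0044, -0.0006, 0.0166, 0.0015, -1,
-0.0249, -0.0006, -0.007, -0.0005, 0.0166, 0.0014, -1,
-0.0241, -0.0004, -0.0097, -0.0005, 0.0167, 0.0014, -1,
-0.023, -0.0001, -0.0121, -0.0005, 0.0166, 0.0015, -1,
-0.0216, 0.0001, -0.0144, -0.0005, 0.0167, 0.0014, -1,
-0.02, 0.0003, -0.0166, -0.0005, 0.0166, 0.0014, -1,
-0.0181, 0.0006, -0.0186, -0.0006, 0.0167, 0.0014, -1,
max 0.012996634179663595 6.038885989981927
```

>>> {"api": "servo_tool", "payload": {"commands": [-0.038,-0.006,-0.06,0,0,0,-1,-0.038,-0.006,-0.06,0,0,0,-1,-0.038,-0.006,-0.06,0,0,0,-1,-0.038,-0.006,-0.06,0,0,0,-1,-0.02,-0.0025,0.016,-0.0005,0.0167,0.0014,-1,-0.022,-0.0023,0.014,-0.0005,0.0167,0.0014,-1,-0.023,-0.0022,0.0115,-0.0005,0.0167,0.0014,-1,-0.024,-0.002,0.009,-0.0005,0.0167,0.0014,-1,-0.025,-0.0017,0.006,-0.0005,0.0167,0.0014,-1]}}

```text
t: 5.05
tcp_pos: [0.4788, 0.1511, 0.1453]
tool_rot: [0.688, 0.724, 0.039, -0.025]
force: [-0.9, -0.4, -1.3]
finger_gap: 0.269
gripper_force: 68.8
```

>>> {"api": "servo_tool", "payload": {"commands": [-0.0256,-0.0016,0.0037,-0.0005,0.0167,0.0014,-1,-0.0259,-0.0014,0.001,-0.0005,0.0167,0.0014,-1,-0.0259,-0.001,-0.0017,-0.0005,0.0167,0.0014,-1,-0.0256,-0.001,-0.0044,-0.0005,0.0167,0.0014,-1,-0.025,-0.0006,-0.007,-0.0005,0.0167,0.0014,-1,-0.024,-0.0004,-0.0097,-0.0005,0.0167,0.0014,-1,-0.023,0,-0.012,-0.0005,0.0167,0.0014,-1,-0.0216,0,-0.0144,-0.0005,0.0167,0.0014,-1,-0.02,0.0003,-0.0166,-0.0005,0.0167,0.0014,-1,-0.018,0.0006,-0.0186,-0.0005,0.0167,0.0014,-1,0,0,0,0,0,0,-1]}}

```text
t: 5.97
tcp_pos: [0.4787, 0.0213, 0.1108]
tool_rot: [0.611, 0.583, 0.385, -0.373]
force: [-0.2, -0.1, -0.2]
finger_gap: 0.269
gripper_force: 68.9
```

```bash
python3 - <<'E'
from h import *
s=manip.snapshot("scene");i=s["img"];cv2.imwrite("pics/s3.png",cv2.resize(i[80:290,200:480],(800,600),interpolation=2)[:,:,::-1])
p,R=now();print(p,p+R.apply(MT),R.apply(AX),manip.sense()["q"])
plan(p,R,tcp_for([.480,.013,.075],frame(88,65)),frame(88,65),4,-1)
E
```

```text
[0.47815455 0.02333314 0.11272462] [0.4784617  0.01063985 0.06738054] [-0.00264816 -0.00364711 -1.00001752] [-0.69350887  0.89293235  1.82106696  0.81215438  1.4111703  -1.22393939]
0.0039, 0.0005, -0.0006, 0.0001, 0.0002, -0.0003, -1,
0.004, 0.0005, -0.0006, 0.0001, 0.0001, -0.0004, -1,
0.0039, 0.0005, -0.0007, 0, 0.0002, -0.0003, -1,
0.004, 0.0006, -0.0006, 0.0001, 0.0001, -0.0004, -1,
max 0.0020445048300260873 0.15273506473629425
```

View pics/s3.png

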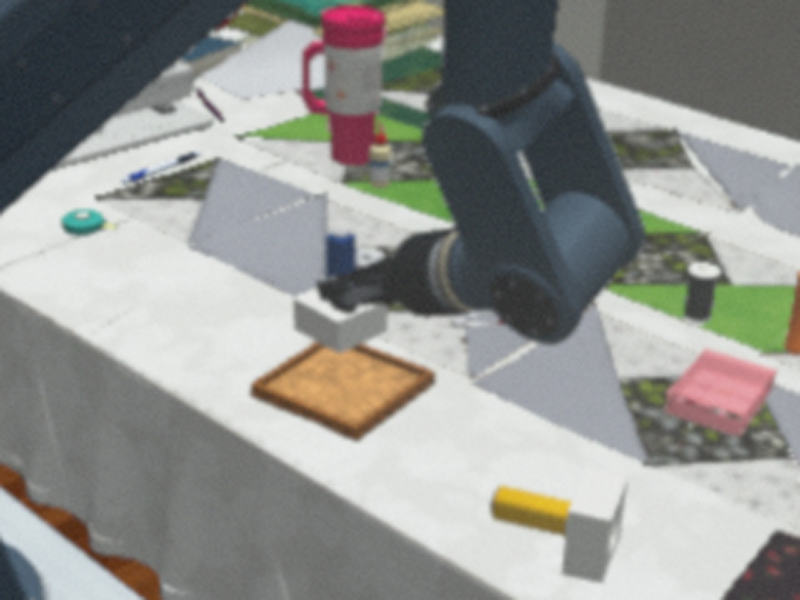

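The mould is mouth-down above the tray, with its head at crop px (340,315) and level. Now the first tap.

>>> {"api": "servo_tool", "payload": {"commands": [0,0,0,0,0,0,-1,-0.036,0,0.017,0,0,0,-1,-0.036,0,0.017,0,0,0,-1,-0.036,0,0.017,0,0,0,-1,-0.01,0,0.005,0,0,0,-1]}}

```text
t: 6.43
tcp_pos: [0.4771, 0.0275, 0.0504]
tool_rot: [0.608, 0.586, 0.384, -0.373]
force: [0.2, -8.9, 13.8]
finger_gap: 0.27
gripper_force: 70.7
```

>>> {"api": "servo_tool", "payload": {"commands": [0.03,0,-0.014,0,0,0,-1,0.036,0,-0.017,0,0,0,-1,0.036,0,-0.017,0,0,0,-1,0,0,0,0,0,0,-1,0,0,0,0,0,0,-1]}}

```text
t: 6.85
tcp_pos: [0.4778, 0.0268, 0.1084]
tool_rot: [0.608, 0.587, 0.384, -0.372]
force: [-0.8, 0.1, -0.2]
finger_gap: 0.268
gripper_force: 68.8
```

```bash
cat > c.py <<'E'
from h import *
for n in("scene","top"):
    s=manip.snapshot(n)
    for d in manip.silhouettes(s,"beeswax_mid")[:3]:print(n,round(d["conf"],2),d["box"])
    cv2.imwrite(f"pics/last_{n}.png",s["img"][:,:,::-1])
p,R=now();print(p,p+R.apply(MT),R.apply(AX),manip.sense()["force"])
E
python3 c.py
```

```text
[0.47752254 0.0263451  0.10639615] [0.47800255 0.01362091 0.06106223] [-1.80835027e-04 -4.37781941e-03 -1.00001808e+00] [-0.13807785  0.88755205 -0.3840122 ]
```

Contact peaked at about 14 N and the cake isn't out yet, so I'll tap twice more.

>>> {"api": "servo_tool", "payload": {"commands": [-0.034,0,0.016,0,0,0,-1,-0.036,0,0.017,0,0,0,-1,-0.036,0,0.017,0,0,0,-1,0.03,0,-0.014,0,0,0,-1,0.036,0,-0.017,0,0,0,-1,0.036,0,-0.017,0,0,0,-1,0,0,0,0,0,0,-1,0,0,0,0,0,0,-1]}}

```text
t: 7.72
tcp_pos: [0.4777, 0.0259, 0.1041]
tool_rot: [0.609, 0.586, 0.384, -0.373]
force: [-1.0, -0.0, -1.1]
finger_gap: 0.266
gripper_force: 71.9
```

```bash
python3 c.py
```

```text
scene 0.55 [311.3, 208.5, 9.4, 9.2]
[0.47744949 0.02613146 0.10346626] [0.47787921 0.0134445  0.0581214 ] [-0.00111702 -0.0035499  -1.00002076] [-0.55090757 -0.33420169 -0.60809263]
```

```bash
python3 - <<'E'
import cv2
i=cv2.imread("pics/last_scene.png");cv2.imwrite("pics/s4.png",cv2.resize(i[150:240,270:390],(800,600),interpolation=2))
E
```

```text
(no output)
```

View pics/s4.png

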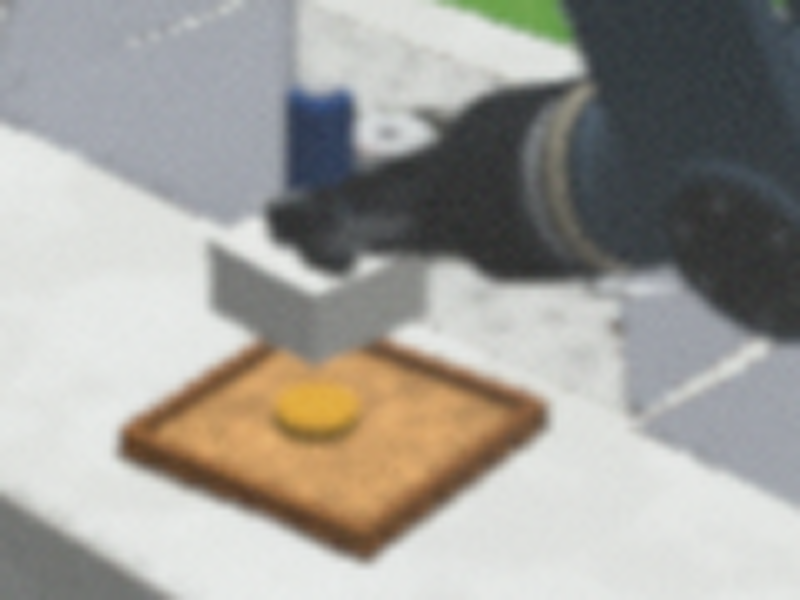

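The cake lies in the tray at crop px (317,410), and the mould is still held above it. I'll carry the mould left onto the cloth.

```bash
python3 - <<'E'
from h import *
p,R=now();T=frame(90,65)
p,R=plan(p,R,tcp_for([.480,.17,.045],T),T,7,-1)
E
```

```text
0.0156, -0.0012, 0.042, 0.0007, 0.0001, -0.0005, -1,
0.0157, -0.0009, 0.042, 0.0007, 0.0001, -0.0004, -1,
0.0156, -0.0008, 0.042, 0.0007, 0.0001, -0.0005, -1,
0.0155, -0.0005, 0.0421, 0.0007, 0, -0.0004, -1,
0.0156, -0.0002, 0.042, 0.0006, 0.0001, -0.0005, -1,
0.0156, -0.0001, 0.0421, 0.0007, 0.0001, -0.0005, -1,
0.0155, 0.0002, 0.042, 0.0007, 0.0001, -0.0004, -1,
max 0.022448719339864358 0.3117691453623979
```

>>> {"api": "servo_tool", "payload": {"commands": [0.0156,-0.001,0.042,0.0007,0,-0.0005,-1,0.0156,-0.001,0.042,0.0007,0,-0.0005,-1,0.0156,-0.0008,0.042,0.0007,0,-0.0005,-1,0.0156,-0.0005,0.042,0.0007,0,-0.0005,-1,0.0156,0,0.042,0.0007,0,-0.0005,-1,0.0156,0,0.042,0.0007,0,-0.0005,-1,0.0156,0,0.042,0.0007,0,-0.0005,-1,0,0,0,0,0,0,-1,0,0,0,0,0,0,-1,0,0,0,0,0,0,-1]}}

```text
t: 8.75
tcp_pos: [0.4793, 0.1819, 0.0904]
tool_rot: [0.596, 0.598, 0.379, -0.378]
force: [0.2, 0.7, 0.1]
finger_gap: 0.271
gripper_force: 71.9
```

```bash
python3 c.py; python3 - <<'E'
from h import *
p,R=now();T=frame(90,65);plan(p,R,tcp_for([.480,.17,0.001],T),T,6,-1)
E
```

```text
scene 0.55 [313.1, 205.6, 8.3, 13.1]
[0.47976878 0.18116158 0.09085369] [0.48103633 0.16845718 0.04552939] [ 0.0075747  -0.00448394 -0.99998894] [ 0.29332121 -0.00801281 -0.91711099]
-0.0132, -0.0003, 0.0067, 0, 0.0001, 0.0001, -1,
-0.0132, -0.0004, 0.0067, 0.0001, 0.0002, 0, -1,
-0.0133, -0.0003, 0.0067, 0, 0.0001, 0.0001, -1,
-0.0132, -0.0003, 0.0067, 0.0001, 0.0001, 0.0001, -1,
-0.0132, -0.0004, 0.0067, 0, 0.0001, 0, -1,
-0.0133, -0.0003, 0.0067, 0.0001, 0.0002, 0.0001, -1,
max 0.007447650636274503 0.0881816307401944
```

>>> {"api": "servo_tool", "payload": {"commands": [-0.0132,0,0.0064,0,0,0,-1,-0.0132,0,0.0064,0,0,0,-1,-0.0132,0,0.0064,0,0,0,-1,-0.0132,0,0.0064,0,0,0,-1,-0.0132,0,0.0064,0,0,0,-1,-0.0132,0,0.0064,0,0,0,-1,0,0,0,0,0,0,-1,0,0,0,0,0,0,-1,0,0,0,0,0,0,-1]}}

```text
t: 9.7
tcp_pos: [0.4792, 0.1828, 0.047]
tool_rot: [0.596, 0.598, 0.379, -0.378]
force: [-0.2, -0.3, -1.2]
finger_gap: 0.271
gripper_force: 71.9
```

```bash
python3 - <<'E'
from h import *
s=manip.sense();p,R=now();print(s["t"],p+R.apply(MT),R.apply(AX),s["force"])
E
```

```text
9.7 [0.48040821 0.17018019 0.00168202] [ 0.0067642  -0.00363158 -0.99999821] [-0.190863   -0.27281759 -1.21324052]
```

>>> {"api": "servo_tool", "payload": {"commands": [-0.0036,0,0.0017,0,0,0,-1,-0.0018,0,0.0008,0,0,0,-1,0,0,0,0,0,0,-1,0,0,0,0,0,0,-1]}}

```text
t: 10.03
tcp_pos: [0.4794, 0.1826, 0.0442]
tool_rot: [0.596, 0.598, 0.379, -0.378]
force: [-0.2, -0.2, -0.8]
finger_gap: 0.265
gripper_force: 71.9
```

>>> {"api": "servo_tool", "payload": {"commands": [-0.0036,0,0.0017,0,0,0,-1,0,0,0,0,0,0,-1,0,0,0,0,0,0,-1]}}

```text
t: 10.28
tcp_pos: [0.4795, 0.1828, 0.0428]
tool_rot: [0.596, 0.598, 0.38, -0.378]
force: [0.1, -0.2, 5.2]
finger_gap: 0.263
gripper_force: 72.0
```

Contact at about 5 N. I'll release by opening slowly, then back out along the tool axis.

>>> {"api": "servo_tool", "payload": {"commands": [0,0,0,0,0,0,-0.2,0,0,0,0,0,0,0,0,0,0,0,0,0,0.4,0,0,0,0,0,0,0.7,0,0,0,0,0,0,1,0,0,0,0,0,0,1,0,0,0,0,0,0,1,0,0,0,0,0,0,1]}}

```text
t: 10.95
tcp_pos: [0.4792, 0.1827, 0.0419]
tool_rot: [0.596, 0.598, 0.379, -0.378]
force: [0.4, 0.9, 0.9]
finger_gap: 0.997
gripper_force: 0.0
```

>>> {"api": "servo_tool", "payload": {"commands": [0,0,-0.02,0,0,0,1,0,0,-0.03,0,0,0,1,0,0,-0.04,0,0,0,1,0,0,-0.05,0,0,0,1,0,0,-0.06,0,0,0,1,0,0,-0.06,0,0,0,1,0,0,0,0,0,0,1,0,0,0,0,0,0,1]}}

```text
t: 11.62
tcp_pos: [0.4802, 0.0628, 0.0979]
tool_rot: [0.597, 0.598, 0.38, -0.376]
force: [0.1, 0.1, -0.3]
finger_gap: 0.994
gripper_force: 0.0
```

```bash
python3 c.py; python3 - <<'E'
import cv2
i=cv2.imread("pics/last_scene.png");cv2.imwrite("pics/s5.png",cv2.resize(i[100:280,230:470],(800,600),interpolation=2))
E
```

```text
scene 0.44 [313.1, 206.7, 8.8, 13.4]
[0.47848485 0.06613218 0.09740455] [0.47968928 0.05349811 0.05205889] [ 0.005405   -0.00299148 -1.0000086 ] [-0.1116786  -0.74830727 -0.19872281]
```

View pics/s5.png

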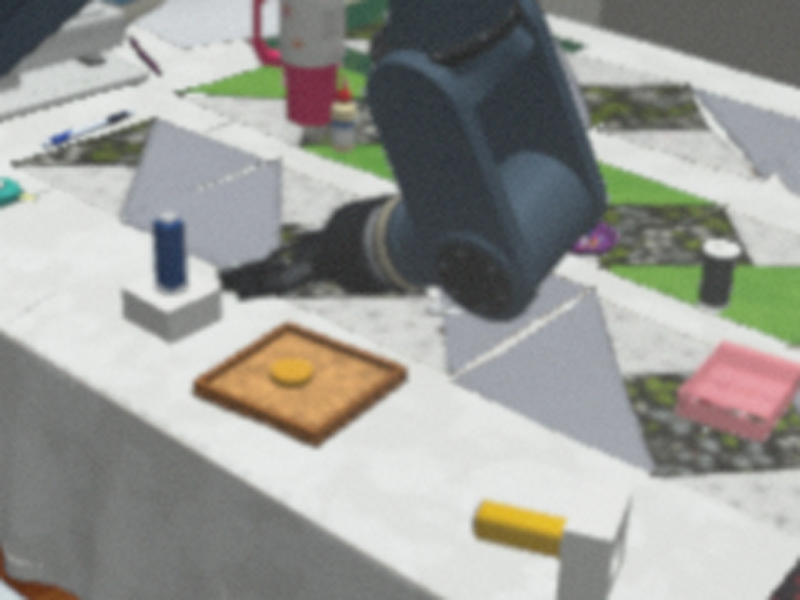

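The blue mould stands mouth-down at crop px (172,290), clear of the tray. The cake is in the tray at (292,372), the yellow mould is untouched, and the gripper is clear.

```bash
python3 -c "
from station import manip
print(manip.sign_off())"
```

```text
the job is handed in; nothing more can be done
None
```

The cake dropped into the tray after two taps, the blue mould stands mouth-down on the cloth beside the tray, the yellow mould was not touched, and the job was handed in at about 12 s (no verdict was shown).

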